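Open the safety-capped nail polish remover

TASK

Open the amber nail polish remover bottle: press its red push-and-turn safety cap down and, still pressing, twist it anticlockwise (seen from above) about a quarter turn until it is free, then lift it straight up. Finish while still holding the cap in the gripper, level and still, roughly 6 cm above the open mouth; do not put it down or let go. Leave everything else on the chest where it is.

Things in the scene. Friction and masses are not known exactly. Their poses are not given: they have to be found in the camera images.
- bottle: Amber glass bottle, 66 mm across, 111 mm tall to its mouth, wedged in a square bamboo stand (84 x 84 mm, 28 mm high) fixed to the chest: it cannot turn or shift. Origin on the chest top at the bottle's axis, z up. Shoulder slopes from 66 mm across at z = 56 mm to the neck (26 mm across) at z = 76 mm. It stands on the robot's left or right, the green lotion bottle on the other side.
- bottle_mouth (a point): Centre of the bottle's mouth rim, 111 mm above the chest, on the bottle's axis. Below it two lugs stand out from the neck along the bottle's +x and -x; two hooks inside the cap's lower rim (cap's +x and -x) sit under them. Once turned free the cap is clear of the neck when raised some 20 mm.
- cap: Red ribbed round plastic safety cap, 50 to 52 mm across, 34 mm high, about 40 g; white pointer line (its +x) and a dot on its flat top. Origin at the centre of its underside, z up. At the start it is locked on the bottle: underside 97 mm, top 131 mm above the chest, pointer along the bottle's +x within a few degrees. It can be gripped across any diameter.
- cap_top (a point): Centre of the cap's top. Press down at least 4.5 mm (6.5 mm is right; at 8.5 mm the cap meets the rim), then turn anticlockwise seen from above, still pressed: between 50 and 130 degrees of turn (80 is good) the cap is free to lift straight up. Unpressed, a catch stops the turn after some 5 degrees; clockwise is blocked.
- plug (a joint): Sprung white dispenser plug, 18 mm across, in the bottle's mouth, pushing the cap up. Joint value in m: 0 with the cap locked, grows as the cap is pressed down, -0.003 with the cap off. Spring 1000 N/m: 5 N at 0, 9.5 N at 4.5 mm, 13.5 N at 8.5 mm.
- lotion: Bystander: green plastic lotion bottle with white cap, 56 mm across, 120 mm tall, loose; origin at the centre of its underside.
- rollon: Bystander: clear glass roll-on bottle with a brass cap, 28 mm across, 78 mm tall, loose; origin at the centre of its underside.
- bracelet_dark: Bystander: bracelet of dark wooden beads lying flat, 74 mm across, 12 mm high; origin at its centre, on the chest.
- bracelet_pale: Bystander: bracelet of pale wooden beads lying flat, 74 mm across, 12 mm high; origin at its centre, on the chest.
- straightener: Bystander: aluminium hair straightener, clamped shut, about 310 mm long, 30 mm wide and high, lying across the far side of the chest; origin at the middle of its underside, its x along its length.
- comb: Bystander: black plastic rat-tail comb, about 215 mm long, 5 mm thick, lying flat near the right side; origin on the chest near its middle, x along its length.
- jar: Bystander: white cream jar with a brass-coloured lid, 60 mm across, 45 mm tall; origin at the centre of its underside.
Not all that is in view belongs to the job. Of the things that look like the cap, the larger one is meant.

How it is judged:
On the way, in this order (a step that is already met when the one before it is completed fails the run):
1. the cap is pressed down at least 4 mm while still in its locked direction (value of joint plug above 0.004 m and angle between the x axis of cap and the x axis of bottle, either way round below 0.5 rad and horizontal distance between cap and bottle_mouth below 0.01 m), for 0.05 s.
2. the cap is twisted at least 45 degrees while on the neck (angle between the x axis of cap and the x axis of bottle, either way round above 0.78 rad and z of cap in the frame of bottle below 0.108 m and horizontal distance between cap and bottle_mouth below 0.01 m), for 0.05 s.
At the end, for the whole second after the job is handed in: The gripper holds the cap still and level (within 0.25 rad), its underside 25 to 120 mm above the bottle's mouth and its centre within 30 mm sideways of the bottle's axis, touching the fingers (over 1 N) and not the bottle, through the last second (z of cap in the frame of bottle_mouth between 0.025 and 0.12 m and horizontal distance between cap and bottle_mouth below 0.03 m and angle between cap's own z axis and vertical below 0.25 rad and contact force between the fingers and cap above 1 N and contact force between cap and bottle below 0.05 N and linear speed of cap below 0.02 m/s); the arm keeps its last pose, push and grip.
It fails at once if a bystander (lotion, roll-on, bracelets, straightener, comb, jar) is moved more than 20 mm (distance of any of lotion, rollon, bracelet_dark, bracelet_pale, straightener, comb, jar from where it was at the start of the episode above 0.02 m).
It also fails if it takes over 38 s, if anything falls off the work surface, if the arm or the gripper's body presses on something with over 40 N, if the wrist force passes 120 N, or if a joint passes its speed limit or range.

ROBOT

A 7-joint arm with a two-finger parallel gripper is mounted at the origin on the work surface. World frame = base frame: x ahead of the robot, y to its left, z up, the work surface at z = 0. Lengths are in m, angles in rad, forces in N, time in s.
With the tool pointing down it reaches from about 0.4 to 0.85 m from the base axis. Payload 10.4 kg.
Tool frame: the origin (TCP) lies at the very end of the fingers, on their centre line; the grasp point (between the pads) lies 19 mm behind it; x points along the fingers, z is the direction in which the jaws open and shut, and the axes are right-handed (so a half turn about x gives the same grasp; the last joint's range is limited). The gripper opens to 85 mm and grips with 20 to 120 N. Pads are 22 mm wide; open, the fingers measure 114 mm over their backs; the gripper's body (76 mm by 85 mm) begins 54 mm behind the grasp point. The pads swing forward as they close: fully open they stand 13 mm farther back than shut.
Start: joints at [1.189, 0.332, -0.065, 1.46, 0.022, 1.35, -0.088], TCP at [0.219, -0.585, 0.231] pointing down, gripper open.
Joint ranges: [-2.6, 2.6], [-0.5, 2.12], [-1.47, 1.34], [0.16, 2.42], [-1.27, 4.41], [0.06, 2.06], [-2.6, 2.6]. Speed limits (rad/s): [2.22, 2.22, 2.79, 2.79, 3.14, 3.14, 3.14].

INTERFACE

Orientations are given as a unit quaternion [x, y, z, w].
In Python, from workcell import telemetry, viewer, manip, spot_in, mark_of gives the robot as it stands. The module is installed in compiled form; this text tells all that it offers.
- The arm moves only by the shell command python3 -m crank 'ROWS' [FORCE]. ROWS is JSON, a list of rows, each a list of 3 entries, a list of its own where there are three numbers: the closure, from 0 (fully open) to 1 (shut), then the shift along the world's x, y, z in cm, then the turn, a rotation vector about the world's x, y, z in rad. A call has 1 to 12 rows; each row shifts and turns the commanded pose from where the row before left it; what a row does not reach is not made up. A row lasts 1/12 s, in which the tool goes at most 41.7 mm and 7.16 degrees, less where a joint would pass 70% of its speed; a pose out of reach is approached as far as the arm can. A call with a gripper value outside its range is refused whole. The fingers move at their own pace and stop on an object; FORCE is the grip in N (left out, the last holds). Time passes only in rows, so rows that do not move let the fingers close. It gives the time, the measured TCP pose, the force and the opening at its end, in the units of the state.
- telemetry.get_obs(): the state, without advancing time (a new reading comes with each control period).
- viewer.camera(name): name is "scene" or "top" or "wrist"; returns a dict with "frame" (420x560x3 uint8, red, green, blue), "intrinsics" (3x3 intrinsics, pixels), "cam_to_world" (4x4, takes a point from camera to world coordinates). Camera axes: x right, y up, looking along -z (the intrinsics and any distortion apply to the point x, -y, -z); pixel columns grow to the right and rows downward; lengths in m; the calibration is good to about 2 mm. The wrist camera is an equidistant fisheye: a pixel r from the principal point sees the ray r / f radians off the axis. A picture is of the moment at which its call begins. There is no depth.
- manip.hand_in(): hands the job in, once; it reports no verdict.
Trained networks look in a picture, given as the dict that the camera call returned (one of the last four; its "shot" number tells which), for a name from the list of things; names that differ only in an ending like _2 or _b are one class to them, and where a whole thing is asked for, a point or a joint stands for the part that bears it (a point fixed in the world has none). Each returns a list of dicts, best first, with "conf" (0 to 1); they miss things now and then, are a little off and sometimes report something else, mostly with a low value. They report only what shows in the picture. A call takes as long as a camera call. They do not tell look-alikes from the thing itself.
- spot_in(thing, picture): "location" ([x, y, z] in m, in the coordinates of the camera as it stood for that picture, good to about 4 mm: the middle of the surface that is visible of it).
- mark_of(thing, picture): "location" ([x, y, z] in m, in the coordinates of the camera as it stood for that picture, good to about 4 mm: a listed point, or the origin of a listed thing).
The state is a dict: "clock": time; "joint_pos": joint angles; "joint_velocities": joint speeds; "tau": joint torques, N m; "position": TCP position; "ee_rot": TCP orientation; "ft_force": force on the tool from outside, world axes, zero at the start; "torque": the same for the moment, N m; "grip_width": opening from 0.0 (shut) to 1.0 (fully open).
Only numpy, scipy, OpenCV 4.12 (cv2) and the standard library are available. Lean on these libraries where they do the work, as an engineer would, in place of code of your own. Each camera call takes 0.05 s, during which the arm holds its last target. There are 200 camera calls.

## Working session

There is one attempt and no reset: what is moved stays moved. The work goes in short steps, Python scripts to look and compute and a shell command to move; the robot and the scene stay as the last step left them, time stands still between calls to the robot, and variables do not carry over. Pictures are saved under pics/ and viewed, about 8 in all and at most 12, crops included, and the job is handed in when it is done.

```bash
mkdir -p pics
cat > h.py <<'E'
import numpy as np, cv2
from workcell import telemetry, viewer, manip, spot_in, mark_of
def cam(n,save=None):
    p=viewer.camera(n)
    if save: cv2.imwrite('pics/'+save,p['frame'][...,::-1])
    return p
def world(p,l): return (p['cam_to_world']@np.r_[l,1])[:3]
def pix(p,w):
    c=np.linalg.inv(p['cam_to_world'])@np.r_[w,1]; q=p['intrinsics']@np.array([c[0],-c[1],-c[2]]); return q[:2]/q[2]
def ray(p,u,v,z):
    K=p['intrinsics'];d=np.linalg.inv(K)@[u,v,1];d=p['cam_to_world'][:3,:3]@(d*[1,-1,-1]);o=p['cam_to_world'][:3,3]
    return o+d*(z-o[2])/d[2]
E
python3 - <<'E'
from h import *
np.set_printoptions(precision=3,suppress=True)
o=telemetry.get_obs(); print({k:np.round(v,3) for k,v in o.items()})
fr=[]
for n in('scene','top'):
    p=cam(n); fr.append(p['frame'])
    for t in('cap','cap_top','bottle','bottle_mouth','lotion','rollon','jar','straightener'):
        for r in mark_of(t,p)[:3]:
            w=world(p,r['location']);print(n,t,round(r['conf'],2),w,pix(p,w))
cv2.imwrite('pics/a.png',fr[0][...,::-1]);cv2.imwrite('pics/b.png',fr[1][...,::-1])
E
```

```text
{'clock': np.float64(0.0), 'joint_pos': array([ 1.189,  0.333, -0.065,  1.461,  0.022,  1.35 , -0.089]), 'joint_velocities': array([-0.001,  0.001, -0.   ,  0.001,  0.   ,  0.001, -0.   ]), 'tau': array([  0.   , -62.544,   0.049, -39.16 ,   0.016,   0.01 ,  -0.   ]), 'position': array([ 0.219, -0.585,  0.231]), 'ee_rot': array([ 0.403,  0.582, -0.402,  0.581]), 'ft_force': array([-0.551,  1.144,  0.86 ]), 'torque': array([-0.035,  0.03 , -0.022]), 'grip_width': np.float64(1.0)}
scene cap 0.72 [ 0.53  -0.157  0.1  ] [213.224 213.39 ]
scene cap 0.53 [ 0.546 -0.046 -0.004] [258.8   239.327]
scene cap_top 0.86 [ 0.529 -0.154  0.132] [213.358 201.827]
scene cap_top 0.71 [ 0.544 -0.044  0.029] [259.186 228.493]
scene cap_top 0.58 [0.701 0.364 0.001] [424.649 229.862]
scene bottle 0.68 [ 0.534 -0.153  0.002] [217.506 246.202]
scene bottle_mouth 0.95 [ 0.532 -0.157  0.109] [213.372 210.438]
scene lotion 0.63 [0.519 0.209 0.002] [338.409 208.498]
scene rollon 0.81 [ 0.702  0.364 -0.002] [424.713 231.066]
scene jar 0.62 [ 0.716 -0.32  -0.002] [173.637 316.924]
scene straightener 0.87 [ 0.794 -0.02   0.006] [315.337 294.496]
top cap 0.61 [ 0.529 -0.149  0.099] [341.988 252.361]
top cap 0.47 [ 0.543 -0.043 -0.001] [294.405 247.145]
top cap_top 0.76 [ 0.539 -0.042  0.024] [294.276 248.532]
top cap_top 0.62 [ 0.527 -0.151  0.129] [344.743 252.996]
top cap_top 0.31 [0.466 0.366 0.002] [129.48  276.537]
top bottle 0.94 [ 0.524 -0.152  0.002] [338.107 255.096]
top bottle_mouth 0.73 [ 0.58   0.371 -0.002] [129.641 230.711]
top bottle_mouth 0.69 [ 0.527 -0.155  0.11 ] [345.258 253.296]
top lotion 0.91 [ 0.516  0.211 -0.002] [192.335 256.78 ]
top rollon 0.49 [ 0.529 -0.158  0.11 ] [346.608 252.208]
top rollon 0.47 [0.699 0.368 0.003] [132.231 183.328]
top straightener 0.93 [ 0.789 -0.015 -0.   ] [283.94 150.16]
```

Run:
```python
import cv2,numpy as np
a=cv2.imread('pics/a.png');b=cv2.imread('pics/b.png')
cv2.imwrite('pics/b2.png',cv2.resize(b,(784,588)))
c=cv2.resize(b[215:290,270:380],None,fx=6,fy=6,interpolation=cv2.INTER_CUBIC)
cv2.imwrite('pics/c.png',c)
```

```text
(no output)
```

View pics/a.png

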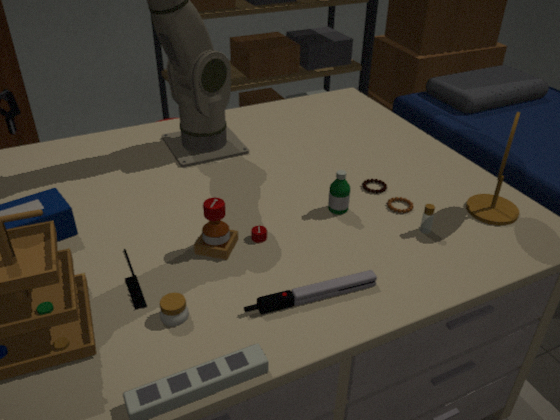

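View pics/b2.png

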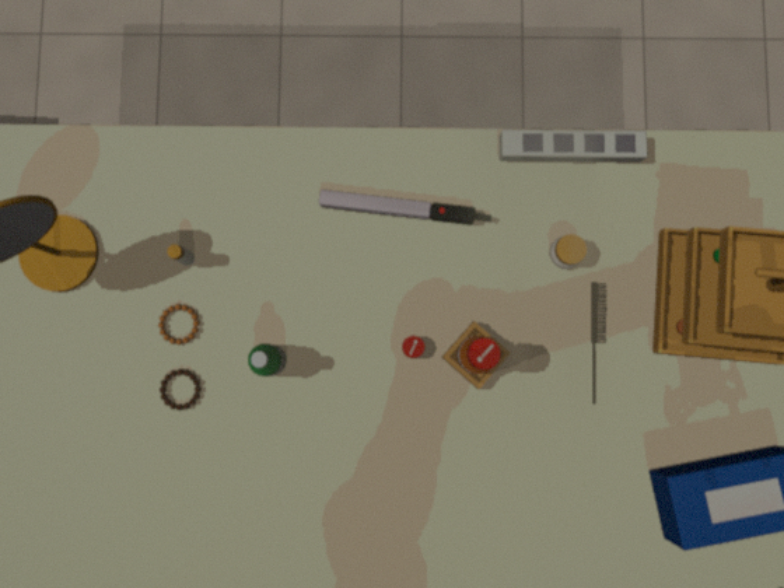

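View pics/c.png

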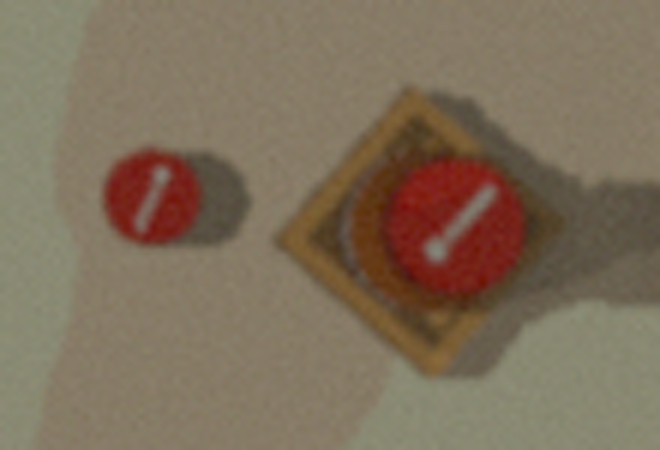

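Candidates: the red cap on the amber bottle (top px 346,252; scene 214,208), and a small red cap lying on the chest (top 295,248; scene 259,234). The crop shows that the one on the bottle is clearly larger (about 23 px against 16) and sits on the stand, so I choose it, at about (0.528, -0.154). The pointer runs diagonally along the stand's edge. Moving over it now at safe height.

```bash
python3 -m crank '[[0,[1,1.5,1],[0,0,0]],[0,[2.4,3.3,0.5],[0,0,0]],[0,[2.4,3.3,0],[0,0,0]],[0,[2.4,3.3,0],[0,0,0]],[0,[2.4,3.3,0],[0,0,0]],[0,[2.4,3.3,0],[0,0,0]],[0,[2.4,3.3,0],[0,0,0]],[0,[2.4,3.3,0],[0,0,0]],[0,[2.4,3.3,0],[0,0,0]],[0,[2.4,3.3,0],[0,0,0]],[0,[2.4,3.3,0],[0,0,0]],[0,[2.4,3.3,0],[0,0,0]]]'
python3 - <<'E'
from h import *
from scipy.spatial.transform import Rotation as R
np.set_printoptions(precision=3,suppress=True)
o=telemetry.get_obs(); print(o['position'],o['joint_pos'],R.from_quat(o['ee_rot']).as_matrix())
E
```

```text
clock: 1.9
position: [0.4943, -0.2055, 0.2467]
ee_rot: [0.403, 0.581, -0.403, 0.581]
ft_force: [0.7, -0.5, -0.9]
grip_width: 1.003
[ 0.494 -0.205  0.247] [ 0.678  0.152 -0.408  1.659  0.062  1.343 -0.952] [[ 0.001  0.936  0.351]
 [-0.001  0.351 -0.936]
 [-1.     0.     0.001]]
```

```bash
python3 -m crank '[[0,[1.7,2.5,-1.5],[0,0,0]],[0,[1.7,2.6,-1.5],[0,0,0]],[0,[0,0,-1.5],[0,0,0]],[0,[0,0,0],[0,0,0]],[0,[0,0,0],[0,0,0]]]'
python3 - <<'E'
from h import *
np.set_printoptions(precision=3,suppress=True)
print(telemetry.get_obs()['position'])
for n in('wrist','scene','wrist','top'):
    p=cam(n,'d_%s.png'%n)
    for t in('cap_top','cap','bottle_mouth','bottle'):
        for r in mark_of(t,p)[:2]: print(n,t,round(r['conf'],2),world(p,r['location']))
E
```

```text
clock: 2.32
position: [0.5269, -0.1567, 0.201]
ee_rot: [0.403, 0.582, -0.403, 0.581]
ft_force: [-0.8, -1.2, 0.9]
grip_width: 1.0
[ 0.527 -0.157  0.201]
wrist cap_top 0.73 [ 0.527 -0.158  0.126]
wrist cap_top 0.59 [ 0.544 -0.047  0.022]
wrist cap 0.74 [ 0.542 -0.05   0.002]
wrist cap 0.61 [ 0.53  -0.155  0.096]
wrist bottle 0.85 [ 0.529 -0.155 -0.004]
scene cap_top 0.91 [ 0.527 -0.156  0.13 ]
scene cap_top 0.47 [ 0.542 -0.044  0.028]
scene cap 0.91 [ 0.531 -0.155  0.097]
scene cap 0.5 [ 0.546 -0.047 -0.003]
scene bottle_mouth 0.89 [ 0.532 -0.163  0.109]
scene bottle_mouth 0.42 [ 0.527 -0.155  0.131]
scene bottle 0.85 [ 0.535 -0.153 -0.002]
wrist cap_top 0.73 [ 0.529 -0.155  0.126]
wrist cap 0.87 [ 0.541 -0.048  0.003]
wrist cap 0.65 [ 0.528 -0.157  0.098]
wrist bottle_mouth 0.61 [ 0.529 -0.156  0.098]
wrist bottle 0.95 [ 0.531 -0.155 -0.004]
top cap_top 0.78 [ 0.543 -0.042  0.023]
top cap_top 0.65 [ 0.53  -0.153  0.13 ]
top cap 0.75 [ 0.542 -0.043  0.002]
top cap 0.61 [ 0.71  -0.317 -0.003]
top bottle_mouth 0.96 [ 0.527 -0.155  0.107]
top bottle_mouth 0.49 [ 0.789 -0.015 -0.   ]
top bottle 0.97 [ 0.523 -0.154  0.001]
```

View pics/d_wrist.png

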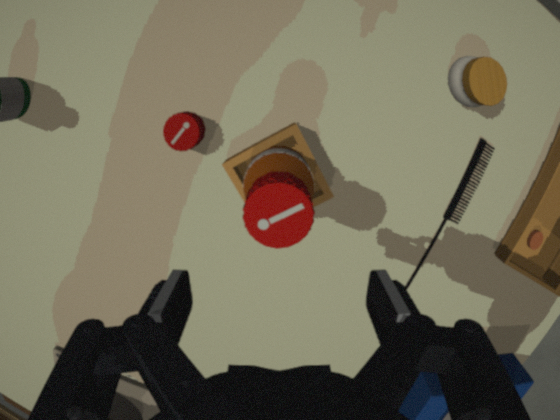

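The wrist picture shows the cap (278,212) centred between the fingers, with the small cap (184,131) well clear. Estimates agree on an axis near (0.529, -0.155). Descending.

```bash
python3 -m crank '[[0,[0.2,0.2,-2],[0,0,0]],[0,[0,0,-2],[0,0,0]],[0,[0,0,-2],[0,0,0]],[0,[0,0,-2],[0,0,0]],[0,[0,0,-2],[0,0,0]],[0,[0,0,-0.6],[0,0,0]],[0,[0,0,0],[0,0,0]],[0,[0,0,0],[0,0,0]]]' 60
python3 -m crank '[[0.2,[0,0,0],[0,0,0]],[0.3,[0,0,0],[0,0,0]],[0.35,[0,0,0],[0,0,0]],[0.4,[0,0,0],[0,0,0]],[0.4,[0,0,0],[0,0,0]],[0.4,[0,0,0],[0,0,0]]]' 60
```

```text
clock: 3.98
position: [0.5298, -0.1542, 0.096]
ee_rot: [0.403, 0.581, -0.403, 0.581]
ft_force: [0.9, 0.3, -0.1]
grip_width: 0.999
clock: 4.48
position: [0.5298, -0.1546, 0.0958]
ee_rot: [0.403, 0.581, -0.403, 0.582]
ft_force: [1.2, -1.6, 2.3]
grip_width: 0.594
```

```bash
python3 -m crank '[[1,[0,0,0],[0,0,0]],[1,[0,0,0],[0,0,0]],[1,[0,0,0],[0,0,0]],[1,[0,0,0],[0,0,0]]]' 70
```

```text
clock: 4.82
position: [0.5298, -0.1546, 0.0957]
ee_rot: [0.403, 0.581, -0.403, 0.582]
ft_force: [0.7, -1.3, 5.4]
grip_width: 0.574
```

```bash
python3 -m crank '[[1,[0,0,-0.2],[0,0,0]],[1,[0,0,-0.2],[0,0,0]],[1,[0,0,-0.2],[0,0,0]],[1,[0,0,-0.1],[0,0,0]],[1,[0,0,0],[0,0,0]],[1,[0,0,0],[0,0,0]],[1,[0,0,0],[0,0,0]]]'
```

```text
clock: 5.4
position: [0.5299, -0.1545, 0.0892]
ee_rot: [0.403, 0.581, -0.403, 0.582]
ft_force: [-1.5, -1.5, 11.6]
grip_width: 0.572
```

11.6 N up at 6.5 mm pressed matches the spring. Now twisting anticlockwise.

```bash
python3 -m crank '[[1,[0,0,0],[0,0,0.06]],[1,[0,0,0],[0,0,0.1]],[1,[0,0,0],[0,0,0.1]],[1,[0,0,0],[0,0,0.1]],[1,[0,0,0],[0,0,0.1]],[1,[0,0,0],[0,0,0.1]],[1,[0,0,0],[0,0,0]],[1,[0,0,0],[0,0,0]]]'
python3 - <<'E'
from h import *
p=cam('wrist','e.png'); o=telemetry.get_obs(); print(o['torque'],o['joint_pos'].round(2))
E
```

```text
clock: 6.07
position: [0.5304, -0.154, 0.0894]
ee_rot: [0.226, 0.669, -0.226, 0.671]
ft_force: [-0.3, -0.2, 10.7]
grip_width: 0.574
[-0.08626635  0.00433863  0.02962522] [ 0.65  0.35 -0.52  1.8   0.2   1.05 -0.6 ]
```

View pics/e.png

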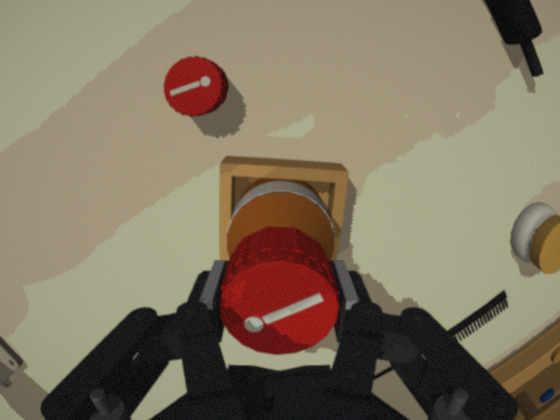

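The picture shows the cap gripped at about (280,290). Its pointer is at the same angle to the gripper as before, while the stand has turned in view, so the cap is turning with the gripper. Continuing to about 80°.

```bash
python3 -m crank '[[1,[0,0,0],[0,0,0.1]],[1,[0,0,0],[0,0,0.1]],[1,[0,0,0],[0,0,0.1]],[1,[0,0,0],[0,0,0.1]],[1,[0,0,0],[0,0,0.1]],[1,[0,0,0],[0,0,0.1]],[1,[0,0,0],[0,0,0.1]],[1,[0,0,0],[0,0,0.1]],[1,[0,0,0],[0,0,0.04]],[1,[0,0,0],[0,0,0]],[1,[0,0,0],[0,0,0]]]'
python3 - <<'E'
from h import *
p=cam('wrist','f.png'); o=telemetry.get_obs(); print(o['torque'],o['joint_pos'].round(2),o['ft_force'])
E
```

```text
clock: 7.03
position: [0.5304, -0.1542, 0.0894]
ee_rot: [-0.067, 0.703, 0.066, 0.705]
ft_force: [-0.4, -1.0, 12.7]
grip_width: 0.577
[-0.23280928 -0.03920817  0.03857559] [ 0.76  0.38 -0.66  1.79  0.26  1.06  0.19] [-0.09414513 -1.75640249 10.66178933]
```

View pics/f.png

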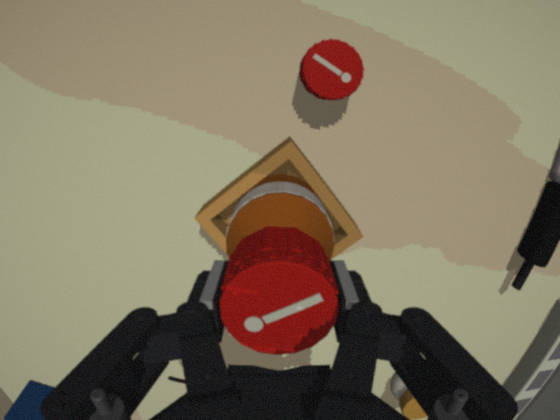

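The pointer is unchanged in the gripper and the stand is turned about 80° in view, so the twist is done without slip. Lifting straight up, slowly at first.

```bash
python3 -m crank '[[1,[0,0,0.4],[0,0,0]],[1,[0,0,0.5],[0,0,0]],[1,[0,0,0.5],[0,0,0]],[1,[0,0,0],[0,0,0]],[1,[0,0,0],[0,0,0]]]'
```

```text
clock: 7.5
position: [0.5292, -0.1541, 0.1021]
ee_rot: [-0.066, 0.704, 0.066, 0.704]
ft_force: [1.2, -1.3, 0.4]
grip_width: 0.573
```

```bash
python3 -m crank '[[1,[0,0,0.6],[0,0,0]],[1,[0,0,0.8],[0,0,0]],[1,[0,0,0.9],[0,0,0]],[1,[0,0,0.9],[0,0,0]],[1,[0,0,0.9],[0,0,0]],[1,[0,0,0.9],[0,0,0]],[1,[0,0,0.9],[0,0,0]],[1,[0,0,0.6],[0,0,0]],[1,[0,0,0.2],[0,0,0]],[1,[0,0,0],[0,0,0]],[1,[0,0,0],[0,0,0]],[1,[0,0,0],[0,0,0]]]'
python3 - <<'E'
from h import *
np.set_printoptions(precision=3,suppress=True)
o=telemetry.get_obs();print(o['position'],o['ft_force'],o['joint_velocities'])
for n in('scene','top','wrist'):
    p=cam(n,'g_%s.png'%n)
    for t in('cap','bottle_mouth'):
        for r in mark_of(t,p)[:2]: print(n,t,round(r['conf'],2),world(p,r['location']))
a=cv2.imread('pics/g_scene.png')[120:280,130:330];b=cv2.imread('pics/g_wrist.png')
cv2.imwrite('pics/g.png',np.hstack([cv2.resize(a,(400,320)),cv2.resize(b,(400,320))]))
E
```

```text
clock: 8.5
position: [0.5292, -0.1542, 0.1688]
ee_rot: [-0.066, 0.704, 0.067, 0.704]
ft_force: [0.4, 0.0, 0.7]
grip_width: 0.573
[ 0.529 -0.154  0.169] [0.372 0.021 0.677] [-0.002  0.001 -0.001 -0.001  0.     0.001  0.002]
scene cap 0.72 [ 0.546 -0.047 -0.002]
scene cap 0.56 [ 0.529 -0.152  0.173]
top cap 0.4 [ 0.529 -0.152  0.171]
top bottle_mouth 0.96 [ 0.526 -0.154  0.109]
wrist cap 0.71 [ 0.529 -0.153  0.169]
wrist cap 0.56 [ 0.54  -0.049  0.005]
wrist bottle_mouth 0.71 [ 0.528 -0.156  0.109]
```

View pics/g.png

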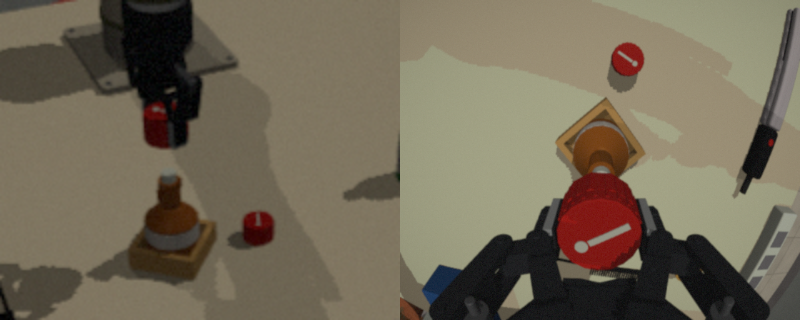

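The bottle is open with its plug showing at about (168,178) in the left half of the picture. The cap hangs level in the gripper above it at (165,125), about 6 cm over the mouth, and the small cap has not moved.

```bash
python3 -c "
from workcell import manip; print(manip.hand_in())"
```

```text
the job is handed in; nothing more can be done
None
```

The bottle is open, and I handed the job in at about 8.7 s with the gripper still holding the red cap above the mouth.

- **What I did:** I gripped the larger red cap, the one on the amber bottle, at 70 N. I pressed it down 6.5 mm, where the measured 11.6 N matched the spring. I then turned it about 80° anticlockwise while pressed. The pointer stayed fixed relative to the gripper, so the cap did not slip. Last, I lifted it straight up about 8 cm.
- **Last checks:** Three cameras put the underside of the cap at 0.169–0.173 m, about 6 cm above the mouth. The cap is within about 4 mm of the bottle's axis. It looks level and is still, and no outside force shows on the wrist.
- **Bystanders:** I saw no sign that any were disturbed, but I did not measure their positions again after the moves.
- **Disagreements:** The networks sometimes reported the small look-alike cap as "cap", and I ignored those. No check failed.

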